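# Put the check weights back in their case after the scale check

## Robot

A 7-joint arm with a two-finger parallel gripper is mounted at the origin on a cart in front of the work surface, level with it; the furniture and walls round the work are solid. World frame = base frame: x ahead of the robot, y to its left, z up, the work surface at z = 0. Lengths are in m, angles in rad, forces in N, time in s.
With the tool pointing down it reaches from about 0.35 to 0.9 m from the base axis. Payload 7.2 kg.
Tool frame: the origin (TCP) lies on the centre line of the jaws, within the pads' length; the fingertips stand 8 mm ahead of it and the grasp point (between the pads) lies 11 mm behind it; z points along the fingers, y is the line along which they close (so a half turn about z gives the same grasp; the last joint's range is limited). The gripper opens to 88 mm and grips with 3 to 60 N. Pads are 20 mm wide; open, the fingers measure 115 mm over their backs; the gripper's body (75 mm by 178 mm) begins 61 mm behind the grasp point.
Start: joints at [-1.244, 0.411, -0.013, 1.596, 0.006, 1.134, -0.082], TCP at [0.24, 0.577, 0.231] pointing down, gripper open.
Joint ranges: [-2.95, 2.95], [-0.29, 1.99], [-1.47, 1.44], [0.14, 2.54], [-1.03, 4.17], [0.13, 1.85], [-2.86, 2.86]. Speed limits (rad/s): [2.39, 2.39, 3.01, 3.01, 3.14, 3.14, 3.14].

## Interface

Orientations are given as a unit quaternion [x, y, z, w].
In Python, from workcell import monitor, viewer, sign_off gives the robot as it stands.
- The arm moves only by the tool drive_tool, never from a script. Its argument "plan" is a list of rows, each a list of 6 numbers: the shift along the tool's x, y, z in m, then the turn, a rotation vector about the tool's x, y, z in rad. A call has 1 to 12 rows; each row shifts and turns the commanded pose from where the row before left it, along the tool's axes as they then stand; what a row does not reach is not made up. A row lasts 1/10 s, in which the tool goes at most 50 mm and 8.59 degrees, less where a joint would pass 70% of its speed; a pose out of reach is approached as far as the arm can. A call is refused whole if a number of a shift passes 0.05 or a number of a turn 0.15, either way. A call with a gripper value outside its range is refused whole. "fingers" is the gripper's target within -1 to 1 (fully open at 1, half-way at 0, shut at -1), set as the call begins (left out, the last holds). The fingers move at their own pace and stop on an object; "grip_force" is the grip in N (left out, the last holds). Time passes only in rows, so rows that do not move let the fingers close. It gives the time, the measured TCP pose, the force, the opening and the grip force at its end, in the units of the state.
- monitor.sense(): the state, without advancing time (a new reading comes with each control period).
- viewer.capture(name): name is "scene" or "top" or "wrist"; returns a dict with "img" (384x512x3 uint8, blue, green, red), "z_map" (384x512 float32, m along the optical axis (not along the pixel's ray), 0 where there is no reading), "K" (3x3 intrinsics, pixels), "T" (4x4, takes a point from camera to world coordinates); the wrist camera has in their place "mount" (4x4, takes a point from camera to tool coordinates, whose origin is the TCP and whose axes are the flange's). Camera axes: x right, y down, z forward; pixel columns grow to the right and rows downward; lengths in m; the calibration is good to about 2 mm. A picture is of the moment at which its call begins: read the wrist's pose just before it.
- sign_off(): hands the job in; it is judged then, once.
The state is a dict: "time": time; "q": joint angles; "joint_velocities": joint speeds; "effort": joint torques, N m; "ee_pos": TCP position; "ee_rot": TCP orientation; "contact_force": force on the tool from outside, world axes, zero at the start; "wrist_torque": the same for the moment, N m; "opening": finger opening in m; "finger_force": force on a finger pad.
Only numpy, scipy, OpenCV 4.12 (cv2) and the standard library are available. Lean on these libraries where they do the work, as an engineer would, in place of code of your own. Each camera call takes 0.05 s, during which the arm holds its last target. There are 200 camera calls.

## Task

The daily scale check is over: take the stack of four check weights on the bench scale apart and put each weight back into the socket of the open weight case that fits it, upright and fully down on the socket's floor. Never let a weight drop or tip over, and leave the scale and the timer where they stand.

Things in the scene. Friction and masses are not known exactly. Their poses are not given: they have to be found in the camera images.
- weight_50 (a point): 50 g check weight (smallest), on top of the stack: steel disc 24 mm diameter, 18 mm high, with a knob on top (neck 10 mm diameter, 4 mm high; head 14 mm diameter, 8 mm high). Its 14 mm deep hollow underside covers the knob of the weight below: lift straight up. Point: on its axis half-way up, 15 mm above its underside, 11 mm below the middle of the knob's head; z up.
- weight_100 (a point): 100 g check weight (second smallest), second from the top: steel disc 35 mm diameter, 16 mm high, with a knob on top (neck 10 mm diameter, 4 mm high; head 14 mm diameter, 8 mm high). Its 14 mm deep hollow underside covers the knob of the weight below: lift straight up. Point: on its axis half-way up, 14 mm above its underside, 10 mm below the middle of the knob's head; z up.
- weight_200 (a point): 200 g check weight (second largest), third from the top: steel disc 47 mm diameter, 16 mm high, with a knob on top (neck 10 mm diameter, 4 mm high; head 14 mm diameter, 8 mm high). Its 14 mm deep hollow underside covers the knob of the weight below: lift straight up. Point: on its axis half-way up, 14 mm above its underside, 10 mm below the middle of the knob's head; z up.
- weight_500 (a point): 500 g check weight (largest), at the bottom of the stack, on the scale pan: steel disc 62 mm diameter, 22 mm high, with a knob on top (neck 10 mm diameter, 4 mm high; head 14 mm diameter, 8 mm high). Its 14 mm deep hollow underside covers the knob of the weight below: lift straight up. Point: on its axis half-way up, 17 mm above its underside, 13 mm below the middle of the knob's head; z up.
- socket_50 (a point): The smallest socket, for the 50 g weight: a round seat 12 mm deep, its wall flaring from 34 mm diameter at the floor to 42 mm at the mouth, in a grey 90 mm square insert, dark felt on its floor. Four inserts lie two by two in any order in the fixed open aluminium case (194 mm square, walls 29 mm high, lid flat behind). Point: centre of the seat's floor, 14 mm above the table; z up.
- socket_100 (a point): The second smallest socket, for the 100 g weight: a round seat 12 mm deep, its wall flaring from 45 mm diameter at the floor to 53 mm at the mouth, in a grey 90 mm square insert, dark felt on its floor. Four inserts lie two by two in any order in the fixed open aluminium case (194 mm square, walls 29 mm high, lid flat behind). Point: centre of the seat's floor, 14 mm above the table; z up.
- socket_200 (a point): The second largest socket, for the 200 g weight: a round seat 12 mm deep, its wall flaring from 57 mm diameter at the floor to 65 mm at the mouth, in a grey 90 mm square insert, dark felt on its floor. Four inserts lie two by two in any order in the fixed open aluminium case (194 mm square, walls 29 mm high, lid flat behind). Point: centre of the seat's floor, 14 mm above the table; z up.
- socket_500 (a point): The largest socket, for the 500 g weight: a round seat 12 mm deep, its wall flaring from 72 mm diameter at the floor to 80 mm at the mouth, in a grey 90 mm square insert, dark felt on its floor. Four inserts lie two by two in any order in the fixed open aluminium case (194 mm square, walls 29 mm high, lid flat behind). Point: centre of the seat's floor, 14 mm above the table; z up.
- scale: White bench scale, 200 x 160 x 40 mm, loose, standing level on the table; origin at the centre of its underside, x pointing from its display side to its back. The flat pan (128 x 144 mm, top 40 mm above the origin, pan centre 24 mm along x) carries the stack of weights.
- timer: White kitchen timer, 70 x 66 x 21 mm, loose, lying on the table as a bystander; origin at the centre of its underside.
There are look-alikes about, which are no part of the job. Leave any turquoise or yellow look-alike of the part that bears weight_200 alone. Leave any blue look-alike of the part that bears weight_100 alone.

How it is judged:
At the end, for the whole second after the job is handed in: Each of the four weights stands released, at rest and upright (within 0.1 rad) in its own socket: axis within 9 mm of the socket's axis, underside within 3 mm of the socket's floor (horizontal distance between weight_50 and socket_50 below 0.009 m and z of weight_50 in the frame of socket_50 between 0.012 and 0.018 m and angle between each of weight_50, weight_100, weight_200, weight_500's own z axis and vertical below 0.1 rad and linear speed of each of w50, w100, w200, w500 below 0.02 m/s and horizontal distance between weight_100 and socket_100 below 0.009 m and z of weight_100 in the frame of socket_100 between 0.011 and 0.017 m and horizontal distance between weight_200 and socket_200 below 0.009 m and z of weight_200 in the frame of socket_200 between 0.011 and 0.017 m and horizontal distance between weight_500 and socket_500 below 0.009 m and z of weight_500 in the frame of socket_500 between 0.014 and 0.02 m); the robot touches nothing.
It fails at once if a weight is dropped (falls free for more than about 25 mm) ((contact force between the fingers and w50 below 0.05 N and linear speed of w50 above 0.7 m/s) or (contact force between the fingers and w100 below 0.05 N and linear speed of w100 above 0.7 m/s) or (contact force between the fingers and w200 below 0.05 N and linear speed of w200 above 0.7 m/s) or (contact force between the fingers and w500 below 0.05 N and linear speed of w500 above 0.7 m/s)).
It fails at once if a weight is tipped over (more than 0.7 rad) (angle between any of weight_50, weight_100, weight_200, weight_500's own z axis and vertical above 0.7 rad).
It fails at once if the scale is pushed more than 20 mm from its place (distance of scale from where it was at the start of the episode above 0.02 m).
It fails at once if the timer is pushed more than 20 mm from its place (distance of timer from where it was at the start of the episode above 0.02 m).
It also fails if it takes over 106 s, if anything falls off the work surface, if the arm or the gripper's body presses on something with over 40 N, if the wrist force passes 120 N, or if a joint passes its speed limit or range.

## Working session

There is one attempt and no reset: what is moved stays moved. The work goes in short steps, Python scripts to look and compute and a tool call to move; the robot and the scene stay as the last step left them, time stands still between calls to the robot, and variables do not carry over. Pictures are saved under pics/ and viewed, at most 14 in all, crops included, and the job is handed in when it is done.

Besides the shell and the picture viewer there is one more tool, called after ">>>" in YAML: its name, and indented under it one key for each argument. drive_tool: Moves the arm, as the interface text tells. Its arguments: {"type":"object","properties":{"plan":{"type":"array","items":{"type":"array","items":{"type":"number"}}},"fingers":{"type":"number"},"grip_force":{"type":"number"}},"required":["plan"]}

```bash
mkdir -p pics; cat > h.py <<'E'
import numpy as np, cv2
from workcell import monitor, viewer, sign_off
from scipy.spatial.transform import Rotation as R
def cap(n):
    s=monitor.sense(); c=viewer.capture(n)
    if 'T' not in c:
        M=np.eye(4); M[:3,:3]=R.from_quat(s['ee_rot']).as_matrix(); M[:3,3]=s['ee_pos']; c['T']=M@c['mount']
    z=c['z_map']; K=c['K']; v,u=np.mgrid[:z.shape[0],:z.shape[1]]
    P=np.stack([(u-K[0,2])/K[0,0]*z,(v-K[1,2])/K[1,1]*z,z],-1)
    c['P']=P@c['T'][:3,:3].T+c['T'][:3,3]; c['P'][z==0]=np.nan
    return c
def proj(c,p):
    q=np.linalg.inv(c['T'])@np.append(p,1); q=c['K']@q[:3]; return q[:2]/q[2]
E
python3 - <<'E'
from h import *
import pickle
s=monitor.sense(); print({k:np.round(v,3) for k,v in s.items()}); print(R.from_quat(s['ee_rot']).as_matrix().round(2))
for n in ['scene','top']:
    c=cap(n); cv2.imwrite(f'pics/{n}0.png',c['img']); pickle.dump(c,open(n+'.pkl','wb')); print(n,c['T'].round(3),c['K'])
E
```

```text
{'time': np.float64(0.0), 'q': array([-1.244,  0.412, -0.013,  1.597,  0.006,  1.134, -0.082]), 'joint_velocities': array([ 0.002,  0.   , -0.   ,  0.001, -0.001, -0.001, -0.001]), 'effort': array([-1.0000e-03, -5.8796e+01,  6.4100e-01, -2.9108e+01, -5.4000e-02,
        1.8000e-02,  0.0000e+00]), 'ee_pos': array([0.24 , 0.576, 0.23 ]), 'ee_rot': array([ 0.196,  0.981, -0.001, -0.   ]), 'contact_force': array([-0.118,  0.542,  0.877]), 'wrist_torque': array([0.023, 0.025, 0.042]), 'finger_force': np.float64(0.0), 'opening': np.float64(0.087)}
[[-0.92  0.38 -0.  ]
 [ 0.38  0.92 -0.  ]
 [-0.   -0.   -1.  ]]
scene [[ 0.82  -0.238  0.52   0.055]
 [-0.571 -0.38   0.727 -0.704]
 [ 0.025 -0.894 -0.447  0.497]
 [ 0.     0.     0.     1.   ]] [[411.5124237    0.         255.43518786]
 [  0.         411.5124237  197.22487973]
 [  0.           0.           1.        ]]
top [[ 0.026 -0.988  0.152  0.39 ]
 [-0.999 -0.029 -0.018  0.005]
 [ 0.022 -0.152 -0.988  1.074]
 [ 0.     0.     0.     1.   ]] [[445.57696902   0.         261.38429208]
 [  0.         445.57696902 192.90050819]
 [  0.           0.           1.        ]]
```

View pics/scene0.png

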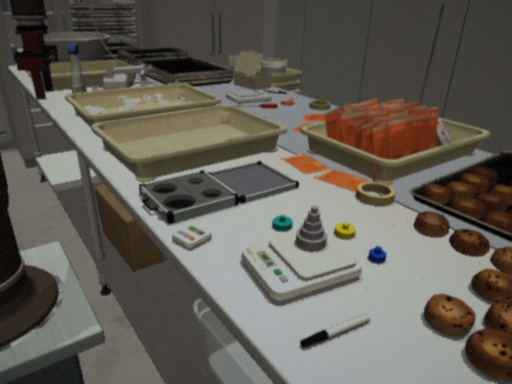

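View pics/top0.png

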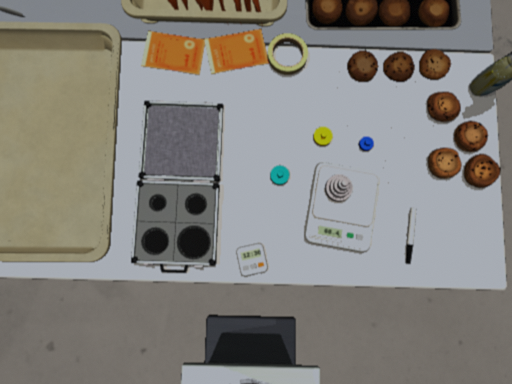

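The scene view shows the stack at (312,228), and in the top view it is at (340,187). The look-alikes in the top view are turquoise (280,175), yellow (323,136) and blue (366,144). They are single loose pieces on the table, so I leave them alone. The wanted pieces are the grey stack on the scale. The top view shows the sockets at (157,202) smallest, (196,203), (155,240) and (194,241) largest, with the timer at (252,259).

```bash
python3 - <<'E'
from h import *
import pickle
t=pickle.load(open('top.pkl','rb')); s=pickle.load(open('scene.pkl','rb'))
def ray(c,uv,z):
    d=c['T'][:3,:3]@np.linalg.inv(c['K'])@np.array([*uv,1]); o=c['T'][:3,3]; return o+d*(z-o[2])/d[2]
for nm,uv in dict(s50=(157,202),s100=(196,203),s200=(155,240),s500=(194,241),stack=(340,187),timer=(252,259),turq=(280,175),yel=(323,136)).items():
    print(nm,t['P'][uv[1],uv[0]].round(4))
# dark socket blobs in top: felt floors
g=cv2.cvtColor(t['img'],cv2.COLOR_BGR2GRAY)
roi=np.zeros_like(g); roi[184:262,138:217]=1
for th in (35,45,60):
  n,l,st,ce=cv2.connectedComponentsWithStats(((g<th)&(roi>0)).astype(np.uint8))
  for i in range(1,n):
    if st[i,4]>80: print(th,st[i],ce[i].round(1),ray(t,ce[i],.014).round(4),ray(t,ce[i],.026).round(4))
# stack points by height from both
for nm,c in (('top',t),('scene',s)):
    P=c['P']; m=(np.abs(P[...,0]-.43)<.1)&(np.abs(P[...,1]+.17)<.12)
    for a in np.arange(.034,.16,.008):
        k=m&(P[...,2]>a)&(P[...,2]<=a+.008); q=P[k]
        if len(q): print(nm,round(a,3),len(q),q.min(0).round(3),q.max(0).round(3),np.median(q,0).round(3))
cv2.imwrite('pics/c1.png',np.hstack([cv2.resize(t['img'][175:270,130:225],(400,400),interpolation=2),cv2.resize(s['img'][195:285,265:355],(400,400),interpolation=2)]))
E
```

```text
s50 [0.5239 0.2344 0.0122]
s100 [0.524  0.1412 0.0137]
s200 [0.4334 0.2335 0.0127]
s500 [0.4335 0.1414 0.0148]
stack [ 0.5569 -0.1863  0.107 ]
timer [0.395  0.0034 0.0148]
turq [ 0.5953 -0.0577  0.029 ]
yel [ 0.6955 -0.1607  0.0268]
35 [186 195  20  19 282] [195.6 204. ] [0.5216 0.1419 0.014 ] [0.5201 0.1404 0.026 ]
35 [150 196  15  14 158] [157.6 202.5] [0.5225 0.2326 0.014 ] [0.521 0.23  0.026]
35 [178 227  32  31 762] [193.3 241.9] [0.4313 0.1429 0.014 ] [0.4308 0.1414 0.026 ]
35 [142 229  26  24 467] [155.1 240.8] [0.4316 0.2328 0.014 ] [0.4311 0.2302 0.026 ]
45 [150 195  16  16 200] [157.3 202.4] [0.5229 0.2332 0.014 ] [0.5214 0.2307 0.026 ]
45 [186 194  20  20 322] [195.4 203.7] [0.5223 0.1424 0.014 ] [0.5208 0.1408 0.026 ]
45 [178 226  32  33 818] [193.3 241.9] [0.4314 0.1431 0.014 ] [0.4309 0.1416 0.026 ]
45 [142 228  26  26 531] [154.6 240.7] [0.4318 0.234  0.014 ] [0.4313 0.2315 0.026 ]
60 [149 195  17  16 222] [157.1 202.4] [0.5228 0.2338 0.014 ] [0.5213 0.2312 0.026 ]
60 [185 194  22  21 357] [195.3 203.8] [0.5221 0.1426 0.014 ] [0.5206 0.1411 0.026 ]
60 [177 226  33  33 871] [193.2 241.9] [0.4313 0.1433 0.014 ] [0.4308 0.1418 0.026 ]
60 [141 228  28  27 567] [154.5 240.7] [0.4317 0.2342 0.014 ] [0.4312 0.2316 0.026 ]
top 0.034 1047 [ 0.45  -0.281  0.034] [ 0.53  -0.136  0.042] [ 0.509 -0.214  0.039]
top 0.042 46 [ 0.482 -0.274  0.042] [ 0.529 -0.138  0.045] [ 0.51  -0.219  0.043]
scene 0.034 1135 [ 0.445 -0.283  0.034] [ 0.53  -0.135  0.042] [ 0.504 -0.224  0.04 ]
scene 0.042 4 [ 0.497 -0.248  0.042] [ 0.53  -0.177  0.045] [ 0.522 -0.203  0.042]
scene 0.05 1 [ 0.53  -0.193  0.056] [ 0.53  -0.193  0.056] [ 0.53  -0.193  0.056]
```

View pics/c1.png

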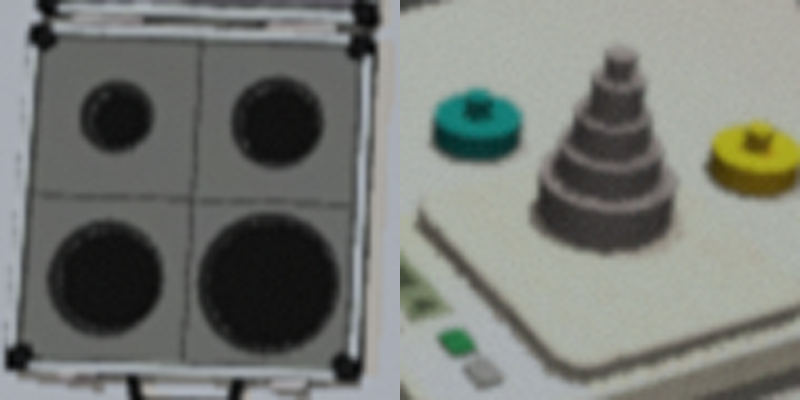

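The crop confirms my choice: the grey four-tier stack stands on the pan, the turquoise and yellow look-alikes lie on the table, and the four sockets are clearly ordered by size. Next I square the tool to the world axes and go over the case for a close wrist view.

>>> drive_tool:
  plan:
    - [0, 0, 0, 0, 0, -0.1315]
    - [0, 0, -0.005, 0, 0, -0.1315]
    - [0, 0, -0.005, 0, 0, -0.1315]
    - [-0.0265, -0.043, -0.006, 0, 0, 0]
    - [-0.0265, -0.043, -0.006, 0, 0, 0]
    - [-0.0265, -0.043, -0.006, 0, 0, 0]
    - [-0.0265, -0.043, -0.006, 0, 0, 0]
    - [-0.0265, -0.043, -0.006, 0, 0, 0]
    - [-0.0265, -0.043, -0.006, 0, 0, 0]
    - [-0.0265, -0.043, -0.006, 0, 0, 0]
    - [-0.0265, -0.043, -0.006, 0, 0, 0]
    - [-0.0265, -0.043, -0.006, 0, 0, 0]
  fingers: 0
  grip_force: 30

```text
time: 1.3
ee_pos: [0.4753, 0.1944, 0.2939]
ee_rot: [0.0, 1.0, 0.0, -0.0]
contact_force: [0.5, -0.2, -0.4]
opening: 0.0434
finger_force: 0.0
```

>>> drive_tool:
  plan:
    - [0, 0, 0, 0, 0, 0]
    - [0, 0, 0, 0, 0, 0]
    - [0, 0, 0, 0, 0, 0]

```text
time: 1.6
ee_pos: [0.4739, 0.1976, 0.2933]
ee_rot: [-0.001, 1.0, 0.0, -0.001]
contact_force: [0.0, 0.6, 0.2]
opening: 0.044
finger_force: 0.0
```

```bash
python3 - <<'E'
from h import *
import pickle
c=cap('wrist'); cv2.imwrite('pics/w1.png',c['img']); pickle.dump(c,open('w1.pkl','wb')); print(c['mount'].round(3),c['K'].round(1))
t=pickle.load(open('top.pkl','rb'))
for x,y in [(.523,.234),(.522,.142),(.432,.143),(.432,.234)]: print(proj(c,(x,y,.014)).round(0))
P=t['P']; m=P[:,:110,2]; print('tray max z',np.nanmax(m[60:250]))
E
```

```text
[[ 0.    -0.96  -0.279  0.076]
 [ 1.     0.    -0.001  0.002]
 [ 0.001 -0.279  0.96  -0.153]
 [ 0.     0.     0.     1.   ]] [[270.5   0.  256.5]
 [  0.  270.5 194.3]
 [  0.    0.    1. ]]
[278. 194.]
[222. 193.]
[221. 138.]
[279. 138.]
tray max z 0.0911853544342478
```

View pics/w1.png

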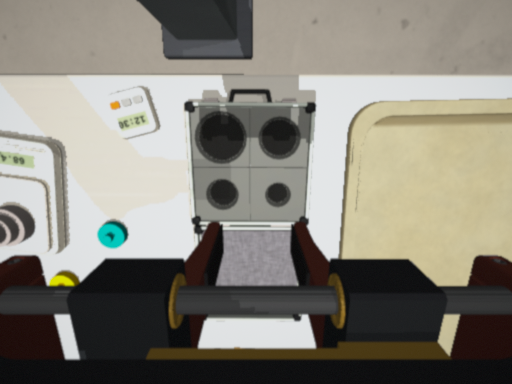

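The wrist view shows the four sockets at (221,138), (279,138), (222,193) and (278,194), which matches the projections from the top view. I measure them here and then go over the stack.

```bash
python3 - <<'E'
from h import *
import pickle
c=pickle.load(open('w1.pkl','rb')); t=pickle.load(open('top.pkl','rb'))
from scipy.optimize import least_squares
G={'50':(.5225,.233),'100':(.522,.142),'200':(.4317,.233),'500':(.4313,.143)}
for nm,c in (('top',t),('wrist',c)):
  P=c['P'].reshape(-1,3)
  for k,g in G.items():
    d=np.hypot(P[:,0]-g[0],P[:,1]-g[1]); fr={'50':17,'100':22.5,'200':28.5,'500':36}[k]/1e3
    fl=P[d<fr-.006]; rim=P[(d>fr+.006)&(d<.043)]
    gray=cv2.cvtColor(c['img'],cv2.COLOR_BGR2GRAY).reshape(-1)
    dark=(d<.044)&(gray<50); q=P[dark]
    # ray centroid on floor plane via mask centroid
    m=dark.reshape(384,512).astype(np.uint8); vv,uu=np.nonzero(m); 
    dd=c['T'][:3,:3]@np.linalg.inv(c['K'])@np.array([uu.mean(),vv.mean(),1]);o=c['T'][:3,3]
    print(nm,k,'floor z',np.median(fl[:,2]).round(4),'rim z',np.median(rim[:,2]).round(4),'n',m.sum(),(o+dd*(.014-o[2])/dd[2]).round(4),(o+dd*(.026-o[2])/dd[2]).round(4))
E
```

```text
top 50 floor z 0.0139 rim z 0.0257 n 207 [0.5229 0.2334 0.014 ] [0.5214 0.2308 0.026 ]
top 100 floor z 0.0141 rim z 0.0257 n 335 [0.5223 0.1427 0.014 ] [0.5208 0.1412 0.026 ]
top 200 floor z 0.0142 rim z 0.0256 n 540 [0.4317 0.2341 0.014 ] [0.4312 0.2315 0.026 ]
top 500 floor z 0.0141 rim z 0.0259 n 835 [0.4313 0.1432 0.014 ] [0.4308 0.1416 0.026 ]
wrist 50 floor z 0.0134 rim z 0.025 n 367 [0.5894 0.2521 0.014 ] [0.584  0.2506 0.026 ]
wrist 100 floor z 0.0134 rim z 0.0251 n 544 [0.5617 0.1002 0.014 ] [0.5571 0.1029 0.026 ]
wrist 200 floor z 0.3877 rim z 0.3796 n 20363 [0.7571 0.4265 0.014 ] [0.7471 0.4202 0.026 ]
wrist 500 floor z 0.3838 rim z 0.3765 n 20306 [ 0.7438 -0.0808  0.014 ] [ 0.7342 -0.073   0.026 ]
```

>>> drive_tool:
  plan:
    - [-0.0075, -0.032, 0, 0, 0, 0]
    - [-0.0075, -0.032, 0, 0, 0, 0]
    - [-0.0075, -0.032, 0, 0, 0, 0]
    - [-0.0075, -0.032, 0, 0, 0, 0]
    - [-0.0075, -0.032, 0, 0, 0, 0]
    - [-0.0075, -0.032, 0, 0, 0, 0]
    - [-0.0075, -0.032, 0, 0, 0, 0]
    - [-0.0075, -0.032, 0, 0, 0, 0]
    - [-0.0075, -0.032, 0, 0, 0, 0]
    - [-0.0075, -0.032, 0, 0, 0, 0]
    - [-0.0075, -0.032, 0, 0, 0, 0]
    - [-0.0075, -0.032, 0, 0, 0, 0]

```text
time: 2.85
ee_pos: [0.5653, -0.1868, 0.2933]
ee_rot: [-0.001, 1.0, 0.0, -0.0]
contact_force: [0.9, 0.7, -0.3]
opening: 0.0439
finger_force: 0.0
```

>>> drive_tool:
  plan:
    - [0, 0, 0, 0, 0, 0]
    - [0, 0, 0, 0, 0, 0]
    - [0, 0, 0, 0, 0, 0]
    - [0, 0, 0, 0, 0, 0]

```text
time: 3.25
ee_pos: [0.5649, -0.1856, 0.2937]
ee_rot: [-0.001, 1.0, 0.0, -0.0]
contact_force: [-1.0, -0.6, 0.4]
opening: 0.0439
finger_force: 0.0
```

```bash
python3 - <<'E'
from h import *
import pickle
print(monitor.sense()['ee_pos'])
c=cap('wrist'); cv2.imwrite('pics/w2.png',c['img']); pickle.dump(c,open('w2.pkl','wb'))
t=pickle.load(open('top.pkl','rb'));s=pickle.load(open('scene.pkl','rb'))
for nm,c in (('top',t),('scene',s),('wrist',c)):
    P=c['P']; m=(np.abs(P[...,0]-.553)<.05)&(np.abs(P[...,1]+.187)<.05)
    for zc in (.124,.112,.094,.078,.062,.04):
        q=P[m&(np.abs(P[...,2]-zc)<.0025)]
        if len(q)>3: print(nm,zc,len(q),q.min(0).round(4),q.max(0).round(4),q.mean(0).round(4))
    print(np.nanmax(P[...,2][m]))
E
```

```text
[ 0.56488045 -0.18555806  0.29367983]
top 0.124 24 [ 0.5608 -0.1985  0.1215] [ 0.5722 -0.1872  0.125 ] [ 0.5665 -0.1937  0.1233]
top 0.112 42 [ 0.5545 -0.2034  0.1095] [ 0.5768 -0.1813  0.1141] [ 0.5654 -0.1914  0.1114]
top 0.094 64 [ 0.5503 -0.2094  0.0916] [ 0.5826 -0.1751  0.0964] [ 0.5639 -0.1871  0.0934]
top 0.078 90 [ 0.5436 -0.2153  0.0755] [ 0.5879 -0.1691  0.0804] [ 0.563  -0.1899  0.0774]
top 0.062 153 [ 0.5364 -0.2236  0.0595] [ 0.5958 -0.1624  0.0642] [ 0.5606 -0.1883  0.0616]
top 0.04 816 [ 0.503  -0.2368  0.0375] [ 0.6029 -0.1379  0.0423] [ 0.5415 -0.1845  0.0394]
0.12495853062776752
scene 0.124 24 [ 0.5558 -0.2009  0.1219] [ 0.5677 -0.1891  0.1253] [ 0.5607 -0.1952  0.1237]
scene 0.112 50 [ 0.5502 -0.2062  0.1096] [ 0.5718 -0.1808  0.1144] [ 0.5588 -0.1965  0.1118]
scene 0.094 71 [ 0.545  -0.2094  0.0915] [ 0.5768 -0.1752  0.0962] [ 0.5558 -0.1972  0.0938]
scene 0.078 113 [ 0.5375 -0.2172  0.0757] [ 0.5838 -0.171   0.0804] [ 0.5539 -0.2012  0.0778]
scene 0.062 167 [ 0.5301 -0.2248  0.0597] [ 0.5931 -0.1638  0.0644] [ 0.5508 -0.2038  0.062 ]
scene 0.04 726 [ 0.503  -0.2368  0.0376] [ 0.6028 -0.1371  0.0425] [ 0.5368 -0.197   0.0399]
0.12528065272987804
wrist 0.124 88 [ 0.5584 -0.1983  0.1215] [ 0.5714 -0.1848  0.1241] [ 0.5649 -0.1915  0.1225]
wrist 0.112 136 [ 0.5535 -0.2027  0.1095] [ 0.5758 -0.1798  0.1122] [ 0.5634 -0.1918  0.1106]
wrist 0.094 194 [ 0.5475 -0.2076  0.0915] [ 0.5816 -0.1741  0.0958] [ 0.5599 -0.1891  0.0927]
wrist 0.078 283 [ 0.5419 -0.2142  0.0755] [ 0.5875 -0.1682  0.0801] [ 0.5594 -0.1917  0.0766]
wrist 0.062 436 [ 0.534  -0.2213  0.0595] [ 0.5947 -0.1616  0.0636] [ 0.5581 -0.1913  0.0606]
wrist 0.04 2451 [ 0.5032 -0.237   0.0375] [ 0.6025 -0.137   0.0423] [ 0.5414 -0.187   0.0387]
0.40471007515876334
```

View pics/w2.png

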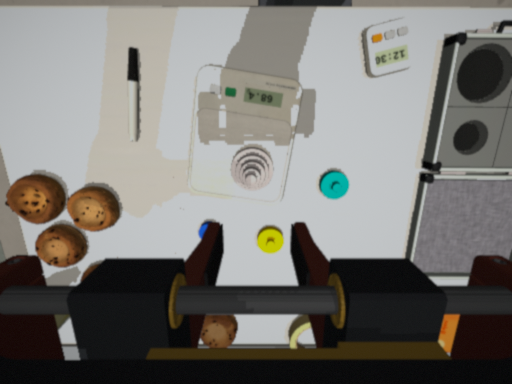

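The stack is at (252,168) in the wrist view. All its tiers share one axis near (0.565, -0.191) with the top at z 0.124, matching the stated heights. I refine the sockets from the wrist depth before moving.

```bash
python3 - <<'E'
from h import *
import pickle
G={'50':(.5225,.233,34),'100':(.522,.142,45),'200':(.4317,.233,57),'500':(.4313,.143,72)}
for n in ('w1','top'):
  c=pickle.load(open(n+'.pkl','rb')); P=c['P'].reshape(-1,3)
  gray=cv2.cvtColor(c['img'],cv2.COLOR_BGR2GRAY).reshape(-1)
  for k,g in G.items():
    d=np.hypot(P[:,0]-g[0],P[:,1]-g[1])
    m=(d<.044)&(P[:,2]<.05)
    f=P[m&(P[:,2]<.0175)]; w=P[m&(P[:,2]<.022)]
    print(n,k,[((a.min(0)+a.max(0))/2).round(4)[:2].tolist()+(a.max(0)-a.min(0)).round(3)[:2].tolist() for a in (f,w)], f.mean(0).round(4))
E
```

```text
w1 50 [[0.5215, 0.2327, 0.036, 0.036], [0.5219, 0.2324, 0.039, 0.039]] [0.5216 0.233  0.0137]
w1 100 [[0.5216, 0.1432, 0.047, 0.047], [0.5206, 0.1422, 0.05, 0.05]] [0.5212 0.1422 0.0137]
w1 200 [[0.4303, 0.2331, 0.058, 0.058], [0.4307, 0.2334, 0.062, 0.062]] [0.4305 0.2335 0.0136]
w1 500 [[0.4306, 0.1425, 0.074, 0.074], [0.4304, 0.1426, 0.076, 0.077]] [0.4299 0.1427 0.0136]
top 50 [[0.5224, 0.2313, 0.036, 0.033], [0.5197, 0.2327, 0.07, 0.064]] [0.5232 0.2317 0.0142]
top 100 [[0.5226, 0.1419, 0.046, 0.046], [0.5207, 0.1457, 0.077, 0.072]] [0.5223 0.1414 0.014 ]
top 200 [[0.4323, 0.2323, 0.059, 0.06], [0.4334, 0.2352, 0.08, 0.082]] [0.4327 0.232  0.0141]
top 500 [[0.4325, 0.1422, 0.073, 0.074], [0.431, 0.1438, 0.084, 0.082]] [0.432  0.1416 0.0139]
```

>>> drive_tool:
  plan:
    - [0, -0.006, 0.02, 0, 0, 0]
    - [0, 0, 0.025, 0, 0, 0]
    - [0, 0, 0.025, 0, 0, 0]
    - [0, 0, 0.025, 0, 0, 0]
    - [0, 0, 0.02, 0, 0, 0]
    - [0, 0, 0, 0, 0, 0]
    - [0, 0, 0, 0, 0, 0]
    - [0, 0, 0, 0, 0, 0]

```text
time: 4.1
ee_pos: [0.5655, -0.1936, 0.1802]
ee_rot: [-0.0, 1.0, -0.0, 0.001]
contact_force: [0.6, 0.2, -0.4]
opening: 0.0441
finger_force: 0.0
```

Sockets: 50 (0.522, 0.2325), 100 (0.5215, 0.1425), 200 (0.431, 0.233), 500 (0.431, 0.1425). I now descend onto the top knob and grip it.

>>> drive_tool:
  plan:
    - [0, 0.002, 0.015, 0, 0, 0]
    - [0, 0, 0.015, 0, 0, 0]
    - [0, 0, 0.014, 0, 0, 0]
    - [0, 0, 0.014, 0, 0, 0]
    - [0, 0, 0, 0, 0, 0]
    - [0, 0, 0, 0, 0, 0]
    - [0, 0, 0, 0, 0, 0]

```text
time: 4.8
ee_pos: [0.565, -0.1919, 0.1214]
ee_rot: [0.0, 1.0, -0.0, 0.0]
contact_force: [-0.4, 0.1, 1.0]
opening: 0.0442
finger_force: 0.0
```

>>> drive_tool:
  plan:
    - [0, 0, 0, 0, 0, 0]
    - [0, 0, 0, 0, 0, 0]
    - [0, 0, 0, 0, 0, 0]
    - [0, 0, 0, 0, 0, 0]
    - [0, 0, 0, 0, 0, 0]
    - [0, 0, 0, 0, 0, 0]
    - [0, 0, 0, 0, 0, 0]
  fingers: -1
  grip_force: 25

```text
time: 5.5
ee_pos: [0.5647, -0.1916, 0.1208]
ee_rot: [0.0, 1.0, 0.0, 0.0]
contact_force: [0.1, -0.3, 1.1]
opening: 0.013
finger_force: 25.0
```

>>> drive_tool:
  plan:
    - [0, 0, -0.006, 0, 0, 0]
    - [0, 0, -0.008, 0, 0, 0]
    - [0, 0, -0.012, 0, 0, 0]
    - [0, 0, -0.012, 0, 0, 0]
    - [0, 0, -0.012, 0, 0, 0]
    - [0, 0, 0, 0, 0, 0]
    - [0, 0, 0, 0, 0, 0]

```text
time: 6.2
ee_pos: [0.5648, -0.1916, 0.1712]
ee_rot: [0.0, 1.0, 0.0, 0.0]
contact_force: [-0.6, -0.0, -1.2]
opening: 0.0126
finger_force: 25.0
```

```bash
python3 - <<'E'
from h import *
s=monitor.sense(); print(s['ee_pos'],s['opening'],s['contact_force'])
c=cap('wrist'); d=cap('scene'); cv2.imwrite('pics/l1.png',np.hstack([cv2.resize(c['img'][90:290,150:350],(400,400)),cv2.resize(d['img'][160:290,250:380],(400,400))]))
E
```

```text
[ 0.56477896 -0.19155877  0.17115848] 0.012634332837962807 [-0.56511078 -0.00285126 -1.18129448]
```

View pics/l1.png

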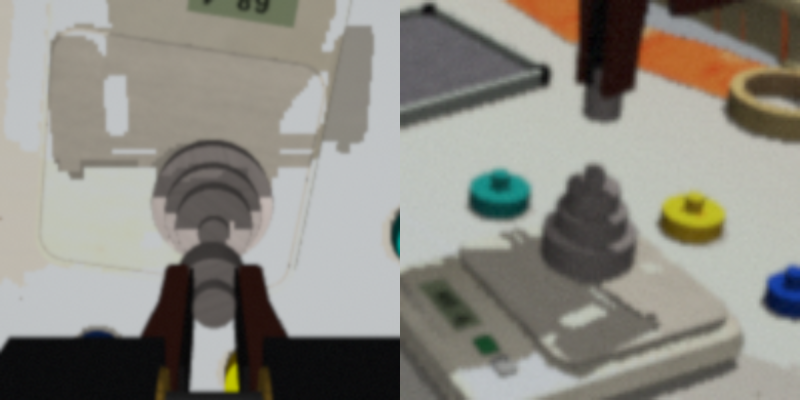

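The pictures show only the small weight between the fingers, with the three others still standing straight. I carry it to socket_50.

>>> drive_tool:
  plan:
    - [0.0036, 0.02, 0, 0, 0, 0]
    - [0.0036, 0.032, 0, 0, 0, 0]
    - [0.0036, 0.039, 0, 0, 0, 0]
    - [0.0036, 0.039, 0, 0, 0, 0]
    - [0.0036, 0.039, 0, 0, 0, 0]
    - [0.0036, 0.039, 0, 0, 0, 0]
    - [0.0036, 0.039, 0, 0, 0, 0]
    - [0.0036, 0.039, 0, 0, 0, 0]
    - [0.0036, 0.039, 0, 0, 0, 0]
    - [0.0036, 0.039, 0, 0, 0, 0]
    - [0.0036, 0.039, 0, 0, 0, 0]
    - [0.0036, 0.021, 0, 0, 0, 0]

```text
time: 7.5
ee_pos: [0.5203, 0.2363, 0.1699]
ee_rot: [-0.002, 1.0, 0.0, -0.001]
contact_force: [0.4, 0.4, 0.4]
opening: 0.0127
finger_force: 25.0
```

>>> drive_tool:
  plan:
    - [0, 0, 0.015, 0, 0, 0]
    - [0, 0, 0.025, 0, 0, 0]
    - [0, 0, 0.025, 0, 0, 0]
    - [0, 0, 0.02, 0, 0, 0]
    - [0, 0, 0, 0, 0, 0]
    - [0, 0, 0, 0, 0, 0]
    - [0, 0, 0, 0, 0, 0]

```text
time: 8.2
ee_pos: [0.5222, 0.2326, 0.0867]
ee_rot: [0.0, 1.0, 0.0, 0.001]
contact_force: [0.0, 1.1, -0.2]
opening: 0.0127
finger_force: 25.0
```

>>> drive_tool:
  plan:
    - [0, 0, 0.012, 0, 0, 0]
    - [0, 0, 0.012, 0, 0, 0]
    - [0, 0, 0.01, 0, 0, 0]
    - [0, 0, 0.006, 0, 0, 0]
    - [0, 0, 0.003, 0, 0, 0]
    - [0, 0, 0.002, 0, 0, 0]
    - [0, 0, 0, 0, 0, 0]
    - [0, 0, 0, 0, 0, 0]
    - [0, 0, 0, 0, 0, 0]

```text
time: 9.1
ee_pos: [0.5217, 0.2322, 0.0412]
ee_rot: [0.0, 1.0, 0.0, 0.0]
contact_force: [-3.2, -2.0, 6.5]
opening: 0.0128
finger_force: 25.0
```

>>> drive_tool:
  plan:
    - [0, 0, 0, 0, 0, 0]
    - [0, 0, 0, 0, 0, 0]
    - [0, 0, 0, 0, 0, 0]
    - [0, 0, 0, 0, 0, 0]
    - [0, 0, 0, 0, 0, 0]
  fingers: -0.2

```text
time: 9.6
ee_pos: [0.5215, 0.2325, 0.0406]
ee_rot: [0.0, 1.0, 0.0, -0.0]
contact_force: [0.3, -0.1, -0.2]
opening: 0.0353
finger_force: 0.0
```

>>> drive_tool:
  plan:
    - [0, 0, -0.01, 0, 0, 0]
    - [0, 0, -0.03, 0, 0, 0]
    - [0, 0, -0.03, 0, 0, 0]
    - [0, 0, -0.03, 0, 0, 0]
    - [0, 0, -0.02, 0, 0, 0]
    - [0, 0, 0, 0, 0, 0]
    - [0, 0, 0, 0, 0, 0]
    - [0, 0, 0, 0, 0, 0]

```text
time: 10.4
ee_pos: [0.5209, 0.2322, 0.1598]
ee_rot: [0.0, 1.0, -0.0, -0.001]
contact_force: [-0.6, -0.2, -0.2]
opening: 0.0353
finger_force: 0.0
```

```bash
cat >> h.py <<'E'
def chk(c,xy,ztop,r=.012):
    P=c['P']; m=(np.hypot(P[...,0]-xy[0],P[...,1]-xy[1])<r+.01)&(np.abs(P[...,2]-ztop)<.003); q=P[m]
    return len(q),((q.min(0)+q.max(0))/2).round(4).tolist() if len(q) else None,np.median(q[:,2]).round(4) if len(q) else None
E
python3 - <<'E'
from h import *
print(monitor.sense()['ee_pos'])
for n in ('wrist','top'):
    c=cap(n); print(n,'knob',chk(c,(.5218,.2325),.044,.01),'disc',chk(c,(.5218,.2325),.032,.014))
E
```

```text
[0.52086363 0.23216878 0.15978867]
wrist knob (139, [0.5207, 0.2323, 0.0427], np.float64(0.0427)) disc (218, [0.5215, 0.2322, 0.0309], np.float64(0.0308))
top knob (4, [0.5189, 0.2266, 0.0428], np.float64(0.0427)) disc (19, [0.5133, 0.2335, 0.0318], np.float64(0.0319))
```

weight_50 is seated with its knob top at about 0.044. Next is weight_100.

>>> drive_tool:
  plan:
    - [-0.0037, -0.02, 0, 0, 0, 0]
    - [-0.0037, -0.032, 0, 0, 0, 0]
    - [-0.0037, -0.039, 0, 0, 0, 0]
    - [-0.0037, -0.039, 0, 0, 0, 0]
    - [-0.0037, -0.039, 0, 0, 0, 0]
    - [-0.0037, -0.039, 0, 0, 0, 0]
    - [-0.0037, -0.039, 0, 0, 0, 0]
    - [-0.0037, -0.039, 0, 0, 0, 0]
    - [-0.0037, -0.039, 0, 0, 0, 0]
    - [-0.0037, -0.039, 0, 0, 0, 0]
    - [-0.0037, -0.039, 0, 0, 0, 0]
    - [-0.0037, -0.021, 0, 0, 0, 0]

```text
time: 11.7
ee_pos: [0.5648, -0.1957, 0.1599]
ee_rot: [0.002, 1.0, -0.001, -0.001]
contact_force: [-1.1, 0.3, 0.6]
opening: 0.0352
finger_force: 0.0
```

>>> drive_tool:
  plan:
    - [0, 0, 0, 0, 0, 0]
    - [0, 0, 0.01, 0, 0, 0]
    - [0, 0, 0.01, 0, 0, 0]
    - [0, 0, 0, 0, 0, 0]
    - [0, 0, 0, 0, 0, 0]

```text
time: 12.2
ee_pos: [0.5656, -0.1902, 0.14]
ee_rot: [-0.001, 1.0, 0.0, -0.001]
contact_force: [0.3, 0.4, 0.2]
opening: 0.0347
finger_force: 0.0
```

```bash
python3 - <<'E'
from h import *
print(monitor.sense()['ee_pos'])
c=cap('wrist'); g=(.565,-.1915)
for z,r in ((.106,.007),(.094,.018),(.078,.024),(.062,.031)): print(z,chk(c,g,z-.001,r))
E
```

```text
[ 0.56561427 -0.19023669  0.14004338]
0.106 (267, [0.5643, -0.19, 0.1041], np.float64(0.1044))
0.094 (1152, [0.5645, -0.1904, 0.0922], np.float64(0.0924))
0.078 (741, [0.5615, -0.191, 0.077], np.float64(0.0764))
0.062 (1097, [0.5626, -0.1912, 0.0612], np.float64(0.0604))
```

>>> drive_tool:
  plan:
    - [0.001, -0.001, 0.012, 0, 0, 0]
    - [0, 0, 0.014, 0, 0, 0]
    - [0, 0, 0.011, 0, 0, 0]
    - [0, 0, 0, 0, 0, 0]
    - [0, 0, 0, 0, 0, 0]
    - [0, 0, 0, 0, 0, 0]

```text
time: 12.85
ee_pos: [0.565, -0.1928, 0.1039]
ee_rot: [0.0, 1.0, -0.0, 0.0]
contact_force: [0.6, -0.2, -0.5]
opening: 0.0353
finger_force: 0.0
```

>>> drive_tool:
  plan:
    - [0, 0, 0, 0, 0, 0]
    - [0, 0, 0, 0, 0, 0]
    - [0, 0, 0, 0, 0, 0]
    - [0, 0, 0, 0, 0, 0]
    - [0, 0, 0, 0, 0, 0]
    - [0, 0, 0, 0, 0, 0]
  fingers: -1
  grip_force: 28

```text
time: 13.45
ee_pos: [0.565, -0.1926, 0.104]
ee_rot: [0.0, 1.0, 0.0, 0.0]
contact_force: [-0.2, 0.5, 2.9]
opening: 0.0127
finger_force: 28.0
```

>>> drive_tool:
  plan:
    - [0, 0, -0.006, 0, 0, 0]
    - [0, 0, -0.008, 0, 0, 0]
    - [0, 0, -0.012, 0, 0, 0]
    - [0, 0, -0.015, 0, 0, 0]
    - [0, 0, -0.015, 0, 0, 0]
    - [0, 0, -0.014, 0, 0, 0]
    - [0, 0, 0, 0, 0, 0]
    - [0, 0, 0, 0, 0, 0]

```text
time: 14.25
ee_pos: [0.565, -0.1925, 0.1742]
ee_rot: [0.0, 1.0, 0.0, 0.0]
contact_force: [-0.5, -0.0, -1.8]
opening: 0.0129
finger_force: 28.0
```

```bash
python3 - <<'E'
from h import *
s=monitor.sense(); print(s['ee_pos'],s['opening'],s['contact_force'])
c=cap('wrist'); g=(.565,-.1915)
for z,r in ((.09,.007),(.078,.024),(.062,.031)): print(z,chk(c,g,z-.001,r))
E
```

```text
[ 0.56495124 -0.19250462  0.174153  ] 0.01285911984088394 [-5.29555004e-01 -5.04435928e-04 -1.80802235e+00]
0.09 (131, [0.5623, -0.1907, 0.0879], np.float64(0.0883))
0.078 (1185, [0.5597, -0.1908, 0.0761], np.float64(0.0764))
0.062 (850, [0.5596, -0.1913, 0.061], np.float64(0.0604))
```

>>> drive_tool:
  plan:
    - [0.0036, 0.016, 0, 0, 0, 0]
    - [0.0036, 0.025, 0, 0, 0, 0]
    - [0.0036, 0.031, 0, 0, 0, 0]
    - [0.0036, 0.031, 0, 0, 0, 0]
    - [0.0036, 0.031, 0, 0, 0, 0]
    - [0.0036, 0.031, 0, 0, 0, 0]
    - [0.0036, 0.031, 0, 0, 0, 0]
    - [0.0036, 0.031, 0, 0, 0, 0]
    - [0.0036, 0.031, 0, 0, 0, 0]
    - [0.0036, 0.031, 0, 0, 0, 0]
    - [0.0036, 0.028, 0, 0, 0, 0]
    - [0.0036, 0.018, 0, 0, 0, 0]

```text
time: 15.5
ee_pos: [0.52, 0.1459, 0.173]
ee_rot: [-0.001, 1.0, 0.0, -0.001]
contact_force: [0.8, 0.6, -0.5]
opening: 0.013
finger_force: 28.0
```

>>> drive_tool:
  plan:
    - [0, 0, 0.015, 0, 0, 0]
    - [0, 0, 0.025, 0, 0, 0]
    - [0, 0, 0.025, 0, 0, 0]
    - [0, 0, 0.022, 0, 0, 0]
    - [0, 0, 0, 0, 0, 0]
    - [0, 0, 0, 0, 0, 0]
    - [0, 0, 0, 0, 0, 0]

```text
time: 16.2
ee_pos: [0.5221, 0.1429, 0.0877]
ee_rot: [0.0, 1.0, 0.0, 0.001]
contact_force: [0.5, -0.1, -0.4]
opening: 0.0127
finger_force: 28.0
```

Down 0.047 to 0.0405.

>>> drive_tool:
  plan:
    - [0, 0, 0.014, 0, 0, 0]
    - [0, 0, 0.014, 0, 0, 0]
    - [0, 0, 0.009, 0, 0, 0]
    - [0, 0, 0.005, 0, 0, 0]
    - [0, 0, 0.003, 0, 0, 0]
    - [0, 0, 0.002, 0, 0, 0]
    - [0, 0, 0, 0, 0, 0]
    - [0, 0, 0, 0, 0, 0]

```text
time: 17.0
ee_pos: [0.5215, 0.1422, 0.0404]
ee_rot: [0.0, 1.0, 0.0, -0.0]
contact_force: [-4.2, -1.5, 6.5]
opening: 0.0128
finger_force: 28.0
```

>>> drive_tool:
  plan:
    - [0, 0, 0, 0, 0, 0]
    - [0, 0, 0, 0, 0, 0]
    - [0, 0, 0, 0, 0, 0]
    - [0, 0, 0, 0, 0, 0]
    - [0, 0, 0, 0, 0, 0]
  fingers: -0.2

```text
time: 17.5
ee_pos: [0.5218, 0.1425, 0.0397]
ee_rot: [0.0, 1.0, 0.0, 0.0]
contact_force: [-0.8, -0.2, 0.4]
opening: 0.0352
finger_force: 0.0
```

>>> drive_tool:
  plan:
    - [0, 0, -0.01, 0, 0, 0]
    - [0, 0, -0.03, 0, 0, 0]
    - [0, 0, -0.03, 0, 0, 0]
    - [0, 0, -0.03, 0, 0, 0]
    - [0, 0, -0.01, 0, 0, 0]
    - [0, 0, 0, 0, 0, 0]
    - [0, 0, 0, 0, 0, 0]

```text
time: 18.2
ee_pos: [0.5212, 0.1424, 0.1491]
ee_rot: [0.0, 1.0, -0.0, -0.0]
contact_force: [1.2, -0.5, 0.7]
opening: 0.035
finger_force: 0.0
```

```bash
python3 - <<'E'
from h import *
print(monitor.sense()['ee_pos'])
c=cap('wrist'); print('knob',chk(c,(.5215,.1425),.042,.01),'disc',chk(c,(.5215,.1425),.030,.018)); print('50',chk(c,(.5218,.2325),.044,.01))
E
```

```text
[0.52121679 0.14239275 0.14907005]
knob (146, [0.5208, 0.1437, 0.041], np.float64(0.0408)) disc (675, [0.5205, 0.1431, 0.0299], np.float64(0.029))
50 (153, [0.5212, 0.2323, 0.0428], np.float64(0.0426))
```

>>> drive_tool:
  plan:
    - [-0.0036, -0.016, 0, 0, 0, 0]
    - [-0.0036, -0.025, 0, 0, 0, 0]
    - [-0.0036, -0.031, 0, 0, 0, 0]
    - [-0.0036, -0.031, 0, 0, 0, 0]
    - [-0.0036, -0.031, 0, 0, 0, 0]
    - [-0.0036, -0.031, 0, 0, 0, 0]
    - [-0.0036, -0.031, 0, 0, 0, 0]
    - [-0.0036, -0.031, 0, 0, 0, 0]
    - [-0.0036, -0.031, 0, 0, 0, 0]
    - [-0.0036, -0.031, 0, 0, 0, 0]
    - [-0.0036, -0.028, 0, 0, 0, 0]
    - [-0.0036, -0.018, 0, 0, 0, 0]

```text
time: 19.45
ee_pos: [0.5637, -0.1951, 0.1479]
ee_rot: [0.001, 1.0, -0.0, -0.001]
contact_force: [-0.3, 0.9, 0.1]
opening: 0.0353
finger_force: 0.0
```

>>> drive_tool:
  plan:
    - [0, 0, 0, 0, 0, 0]
    - [0, 0, 0.01, 0, 0, 0]
    - [0, 0, 0.01, 0, 0, 0]
    - [0, 0, 0, 0, 0, 0]
    - [0, 0, 0, 0, 0, 0]

```text
time: 19.95
ee_pos: [0.5646, -0.1914, 0.129]
ee_rot: [-0.001, 1.0, 0.0, -0.001]
contact_force: [0.7, -0.1, 0.1]
opening: 0.0349
finger_force: 0.0
```

```bash
python3 - <<'E'
from h import *
print(monitor.sense()['ee_pos'])
c=cap('wrist'); g=(.565,-.1915)
for z,r in ((.09,.007),(.078,.024),(.062,.031)): print(z,chk(c,g,z-.001,r))
E
```

```text
[ 0.56455649 -0.191381    0.12899915]
0.09 (252, [0.5644, -0.1908, 0.0882], np.float64(0.0883))
0.078 (2197, [0.5643, -0.1908, 0.0762], np.float64(0.0764))
0.062 (1165, [0.5624, -0.1912, 0.061], np.float64(0.0604))
```

Aligned. The weight_200 grip height is TCP 0.088, so I go down 0.041.

>>> drive_tool:
  plan:
    - [0, 0, 0.014, 0, 0, 0]
    - [0, 0, 0.015, 0, 0, 0]
    - [0, 0, 0.012, 0, 0, 0]
    - [0, 0, 0, 0, 0, 0]
    - [0, 0, 0, 0, 0, 0]
    - [0, 0, 0, 0, 0, 0]

```text
time: 20.6
ee_pos: [0.5646, -0.1926, 0.0883]
ee_rot: [0.0, 1.0, 0.0, -0.0]
contact_force: [-0.2, -0.2, 0.5]
opening: 0.0351
finger_force: 0.0
```

>>> drive_tool:
  plan:
    - [0, 0, 0, 0, 0, 0]
    - [0, 0, 0, 0, 0, 0]
    - [0, 0, 0, 0, 0, 0]
    - [0, 0, 0, 0, 0, 0]
    - [0, 0, 0, 0, 0, 0]
    - [0, 0, 0, 0, 0, 0]
  fingers: -1
  grip_force: 35

```text
time: 21.2
ee_pos: [0.5649, -0.1926, 0.0888]
ee_rot: [0.0, 1.0, 0.0, 0.0]
contact_force: [0.2, 0.6, 0.5]
opening: 0.0123
finger_force: 35.0
```

>>> drive_tool:
  plan:
    - [0, 0, -0.006, 0, 0, 0]
    - [0, 0, -0.008, 0, 0, 0]
    - [0, 0, -0.012, 0, 0, 0]
    - [0, 0, -0.015, 0, 0, 0]
    - [0, 0, -0.015, 0, 0, 0]
    - [0, 0, -0.015, 0, 0, 0]
    - [0, 0, 0, 0, 0, 0]
    - [0, 0, 0, 0, 0, 0]

```text
time: 22.0
ee_pos: [0.565, -0.1925, 0.1602]
ee_rot: [0.0, 1.0, 0.0, 0.0]
contact_force: [-0.0, 0.3, -1.4]
opening: 0.0126
finger_force: 35.0
```

```bash
python3 - <<'E'
from h import *
s=monitor.sense(); print(s['ee_pos'],s['opening'],s['contact_force'])
c=cap('wrist'); g=(.565,-.1915)
for z,r in ((.074,.007),(.062,.031)): print(z,chk(c,g,z-.001,r))
E
```

```text
[ 0.56499846 -0.19250271  0.16020551] 0.01256342589834665 [-0.02164401  0.30224817 -1.36452525]
0.074 (23, [0.5581, -0.1907, 0.0718], np.float64(0.0719))
0.062 (1751, [0.5547, -0.1908, 0.0604], np.float64(0.0604))
```

>>> drive_tool:
  plan:
    - [0.006, 0.02, 0, 0, 0, 0]
    - [0.01, 0.032, 0, 0, 0, 0]
    - [0.012, 0.039, 0, 0, 0, 0]
    - [0.012, 0.039, 0, 0, 0, 0]
    - [0.012, 0.039, 0, 0, 0, 0]
    - [0.012, 0.039, 0, 0, 0, 0]
    - [0.012, 0.039, 0, 0, 0, 0]
    - [0.012, 0.039, 0, 0, 0, 0]
    - [0.012, 0.039, 0, 0, 0, 0]
    - [0.012, 0.039, 0, 0, 0, 0]
    - [0.012, 0.039, 0, 0, 0, 0]
    - [0.01, 0.0225, 0, 0, 0, 0]

```text
time: 23.25
ee_pos: [0.4294, 0.236, 0.159]
ee_rot: [-0.001, 1.0, 0.0, -0.001]
contact_force: [0.3, 0.6, -2.2]
opening: 0.0126
finger_force: 35.0
```

>>> drive_tool:
  plan:
    - [0, 0, 0.015, 0, 0, 0]
    - [0, 0, 0.025, 0, 0, 0]
    - [0, 0, 0.02, 0, 0, 0]
    - [0, 0, 0.012, 0, 0, 0]
    - [0, 0, 0, 0, 0, 0]
    - [0, 0, 0, 0, 0, 0]
    - [0, 0, 0, 0, 0, 0]

```text
time: 23.95
ee_pos: [0.4315, 0.2332, 0.0885]
ee_rot: [0.0, 1.0, 0.0, 0.001]
contact_force: [-0.0, 0.1, -2.3]
opening: 0.0127
finger_force: 35.0
```

Down 0.0475.

>>> drive_tool:
  plan:
    - [0, 0, 0.014, 0, 0, 0]
    - [0, 0, 0.014, 0, 0, 0]
    - [0, 0, 0.009, 0, 0, 0]
    - [0, 0, 0.005, 0, 0, 0]
    - [0, 0, 0.003, 0, 0, 0]
    - [0, 0, 0.0025, 0, 0, 0]
    - [0, 0, 0, 0, 0, 0]
    - [0, 0, 0, 0, 0, 0]

```text
time: 24.75
ee_pos: [0.4312, 0.2331, 0.0413]
ee_rot: [0.0, 1.0, 0.0, 0.0]
contact_force: [-1.9, -0.7, 6.7]
opening: 0.0127
finger_force: 35.0
```

>>> drive_tool:
  plan:
    - [0, 0, 0, 0, 0, 0]
    - [0, 0, 0, 0, 0, 0]
    - [0, 0, 0, 0, 0, 0]
    - [0, 0, 0, 0, 0, 0]
    - [0, 0, 0, 0, 0, 0]
  fingers: -0.2

```text
time: 25.25
ee_pos: [0.431, 0.233, 0.0402]
ee_rot: [0.0, 1.0, 0.0, 0.0]
contact_force: [0.1, 0.8, -0.4]
opening: 0.0352
finger_force: 0.0
```

>>> drive_tool:
  plan:
    - [0, 0, -0.01, 0, 0, 0]
    - [0, 0, -0.03, 0, 0, 0]
    - [0, 0, -0.03, 0, 0, 0]
    - [0, 0, -0.02, 0, 0, 0]
    - [0, 0, -0.01, 0, 0, 0]
    - [0, 0, 0, 0, 0, 0]
    - [0, 0, 0, 0, 0, 0]

```text
time: 25.95
ee_pos: [0.4306, 0.2328, 0.1398]
ee_rot: [0.0, 1.0, -0.0, -0.0]
contact_force: [0.4, -0.4, 0.2]
opening: 0.0352
finger_force: 0.0
```

```bash
python3 - <<'E'
from h import *
print(monitor.sense()['ee_pos'])
c=cap('wrist'); print('knob',chk(c,(.431,.233),.042,.01),'disc',chk(c,(.431,.233),.030,.024))
E
```

```text
[0.43060477 0.23282457 0.139769  ]
knob (154, [0.4305, 0.2341, 0.0408], np.float64(0.0408)) disc (1426, [0.4308, 0.2341, 0.029], np.float64(0.0289))
```

>>> drive_tool:
  plan:
    - [-0.006, -0.02, 0, 0, 0, 0]
    - [-0.01, -0.032, 0, 0, 0, 0]
    - [-0.012, -0.039, 0, 0, 0, 0]
    - [-0.012, -0.039, 0, 0, 0, 0]
    - [-0.012, -0.039, 0, 0, 0, 0]
    - [-0.012, -0.039, 0, 0, 0, 0]
    - [-0.012, -0.039, 0, 0, 0, 0]
    - [-0.012, -0.039, 0, 0, 0, 0]
    - [-0.012, -0.039, 0, 0, 0, 0]
    - [-0.012, -0.039, 0, 0, 0, 0]
    - [-0.012, -0.039, 0, 0, 0, 0]
    - [-0.01, -0.0215, 0, 0, 0, 0]

```text
time: 27.2
ee_pos: [0.564, -0.1955, 0.1387]
ee_rot: [0.002, 1.0, -0.001, -0.001]
contact_force: [0.2, 0.2, 0.1]
opening: 0.0353
finger_force: 0.0
```

>>> drive_tool:
  plan:
    - [0, 0, 0, 0, 0, 0]
    - [0, 0, 0.01, 0, 0, 0]
    - [0, 0, 0.01, 0, 0, 0]
    - [0, 0, 0, 0, 0, 0]
    - [0, 0, 0, 0, 0, 0]

```text
time: 27.7
ee_pos: [0.5644, -0.1903, 0.1196]
ee_rot: [-0.001, 1.0, 0.0, -0.001]
contact_force: [0.4, 0.2, -0.1]
opening: 0.035
finger_force: 0.0
```

```bash
python3 - <<'E'
from h import *
print(monitor.sense()['ee_pos'])
c=cap('wrist'); g=(.565,-.1915)
for z,r in ((.074,.007),(.062,.031)): print(z,chk(c,g,z-.001,r))
E
```

```text
[ 0.56440821 -0.19030111  0.11955022]
0.074 (238, [0.5639, -0.1913, 0.0719], np.float64(0.0722))
0.062 (3736, [0.564, -0.1913, 0.0606], np.float64(0.0604))
```

Next is weight_500, with TCP target 0.072, so I go down 0.0475.

>>> drive_tool:
  plan:
    - [0, 0, 0.016, 0, 0, 0]
    - [0, 0, 0.018, 0, 0, 0]
    - [0, 0, 0.0135, 0, 0, 0]
    - [0, 0, 0, 0, 0, 0]
    - [0, 0, 0, 0, 0, 0]
    - [0, 0, 0, 0, 0, 0]

```text
time: 28.35
ee_pos: [0.5654, -0.1918, 0.0736]
ee_rot: [0.0, 1.0, -0.0, 0.001]
contact_force: [0.1, 0.2, 0.4]
opening: 0.0352
finger_force: 0.0
```

>>> drive_tool:
  plan:
    - [0, 0, 0, 0, 0, 0]
    - [0, 0, 0, 0, 0, 0]
    - [0, 0, 0, 0, 0, 0]
    - [0, 0, 0, 0, 0, 0]
    - [0, 0, 0, 0, 0, 0]
    - [0, 0, 0, 0, 0, 0]
  fingers: -1
  grip_force: 50

```text
time: 28.95
ee_pos: [0.5651, -0.1918, 0.0731]
ee_rot: [0.0, 1.0, -0.0, 0.0]
contact_force: [-0.7, -1.1, 3.5]
opening: 0.012
finger_force: 50.0
```

>>> drive_tool:
  plan:
    - [0, 0, -0.006, 0, 0, 0]
    - [0, 0, -0.008, 0, 0, 0]
    - [0, 0, -0.012, 0, 0, 0]
    - [0, 0, -0.015, 0, 0, 0]
    - [0, 0, -0.02, 0, 0, 0]
    - [0, 0, -0.015, 0, 0, 0]
    - [0, 0, 0, 0, 0, 0]
    - [0, 0, 0, 0, 0, 0]

```text
time: 29.75
ee_pos: [0.5649, -0.1915, 0.149]
ee_rot: [0.0, 1.0, 0.0, 0.0]
contact_force: [-0.2, -0.1, -5.8]
opening: 0.0121
finger_force: 50.0
```

```bash
python3 - <<'E'
from h import *
s=monitor.sense(); print(s['ee_pos'],s['opening'],s['contact_force'])
d=cap('scene'); cv2.imwrite('pics/l4.png',cv2.resize(d['img'][140:290,140:390],(750,450)))
E
```

```text
[ 0.56489229 -0.19146648  0.14904651] 0.012098548403527238 [-0.16803587 -0.08226251 -5.82163335]
```

View pics/l4.png

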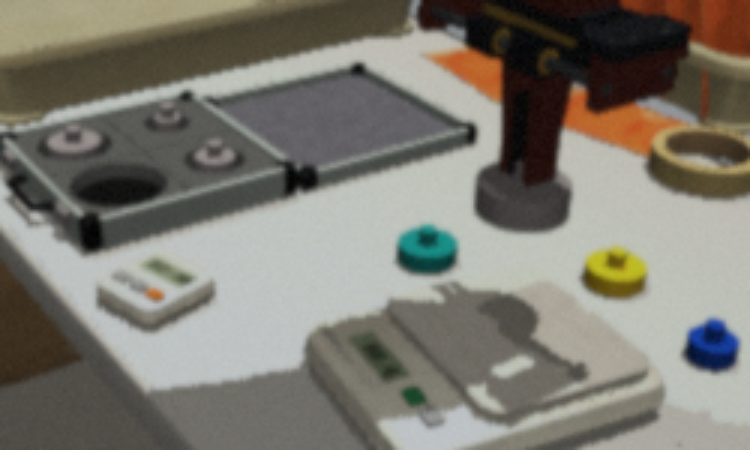

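The view shows weight_500 hanging level at (523,200), with the other three seated in the case. I carry it to (0.431, 0.1425), where it should seat at TCP 0.047.

>>> drive_tool:
  plan:
    - [0.006, 0.016, 0, 0, 0, 0]
    - [0.01, 0.025, 0, 0, 0, 0]
    - [0.012, 0.031, 0, 0, 0, 0]
    - [0.012, 0.031, 0, 0, 0, 0]
    - [0.012, 0.031, 0, 0, 0, 0]
    - [0.012, 0.031, 0, 0, 0, 0]
    - [0.012, 0.031, 0, 0, 0, 0]
    - [0.012, 0.031, 0, 0, 0, 0]
    - [0.012, 0.031, 0, 0, 0, 0]
    - [0.012, 0.031, 0, 0, 0, 0]
    - [0.012, 0.027, 0, 0, 0, 0]
    - [0.01, 0.018, 0, 0, 0, 0]

```text
time: 31.0
ee_pos: [0.4288, 0.1449, 0.1481]
ee_rot: [-0.001, 1.0, 0.0, -0.001]
contact_force: [0.5, 0.1, -4.6]
opening: 0.0119
finger_force: 50.0
```

>>> drive_tool:
  plan:
    - [0, 0, 0.012, 0, 0, 0]
    - [0, 0, 0.02, 0, 0, 0]
    - [0, 0, 0.015, 0, 0, 0]
    - [0, 0, 0.009, 0, 0, 0]
    - [0, 0, 0, 0, 0, 0]
    - [0, 0, 0, 0, 0, 0]
    - [0, 0, 0, 0, 0, 0]

```text
time: 31.7
ee_pos: [0.4314, 0.1425, 0.0933]
ee_rot: [0.0, 1.0, 0.0, 0.0]
contact_force: [-0.6, -0.3, -3.4]
opening: 0.0122
finger_force: 50.0
```

>>> drive_tool:
  plan:
    - [0, 0, 0.014, 0, 0, 0]
    - [0, 0, 0.014, 0, 0, 0]
    - [0, 0, 0.008, 0, 0, 0]
    - [0, 0, 0.005, 0, 0, 0]
    - [0, 0, 0.003, 0, 0, 0]
    - [0, 0, 0.0025, 0, 0, 0]
    - [0, 0, 0, 0, 0, 0]
    - [0, 0, 0, 0, 0, 0]

```text
time: 32.5
ee_pos: [0.4312, 0.1426, 0.0474]
ee_rot: [0.0, 1.0, 0.0, 0.0]
contact_force: [-3.6, -1.0, 9.4]
opening: 0.0122
finger_force: 50.0
```

>>> drive_tool:
  plan:
    - [0, 0, 0, 0, 0, 0]
    - [0, 0, 0, 0, 0, 0]
    - [0, 0, 0, 0, 0, 0]
    - [0, 0, 0, 0, 0, 0]
    - [0, 0, 0, 0, 0, 0]
  fingers: -0.2

```text
time: 33.0
ee_pos: [0.431, 0.1425, 0.0463]
ee_rot: [0.0, 1.0, 0.0, 0.0]
contact_force: [-0.5, -0.0, -0.2]
opening: 0.0352
finger_force: 0.0
```

>>> drive_tool:
  plan:
    - [0, 0, -0.01, 0, 0, 0]
    - [0, 0, -0.03, 0, 0, 0]
    - [0, 0, -0.04, 0, 0, 0]
    - [0, 0, -0.04, 0, 0, 0]
    - [0, 0, -0.04, 0, 0, 0]
    - [0, 0, -0.03, 0, 0, 0]
    - [-0.02, 0, -0.02, 0, 0, 0]
    - [-0.02, 0, 0, 0, 0, 0]
    - [0, 0, 0, 0, 0, 0]
    - [0, 0, 0, 0, 0, 0]
    - [0, 0, 0, 0, 0, 0]

```text
time: 34.1
ee_pos: [0.4698, 0.1422, 0.2558]
ee_rot: [0.0, 1.0, -0.0, -0.001]
contact_force: [0.5, -0.3, 0.9]
opening: 0.0351
finger_force: 0.0
```

```bash
python3 - <<'E'
from h import *
print(monitor.sense()['ee_pos'])
c=cap('wrist'); d=cap('scene')
for k,xy,z,r,dz in (('50',(.5218,.2325),.044,.012,.012),('100',(.5215,.1425),.042,.0175,.012),('200',(.431,.233),.042,.0235,.012),('500',(.431,.1425),.048,.031,.012)):
    print(k,chk(c,xy,z-.001,.007),chk(c,xy,z-dz-.001,r))
cv2.imwrite('pics/end.png',np.hstack([cv2.resize(c['img'][50:250,150:350],(400,400)),cv2.resize(d['img'][150:280,130:260],(400,400))]))
E
```

```text
[0.46975519 0.14223878 0.25583405]
50 (76, [0.5211, 0.2322, 0.0424], np.float64(0.0427)) (114, [0.521, 0.2318, 0.0303], np.float64(0.0307))
100 (77, [0.5206, 0.1433, 0.0402], np.float64(0.041)) (350, [0.5251, 0.1411, 0.0286], np.float64(0.0289))
200 (84, [0.4307, 0.2338, 0.0411], np.float64(0.0408)) (834, [0.4341, 0.2324, 0.0286], np.float64(0.0289))
500 (88, [0.4302, 0.144, 0.0468], np.float64(0.0469)) (1528, [0.4308, 0.144, 0.0353], np.float64(0.035))
```

View pics/end.png

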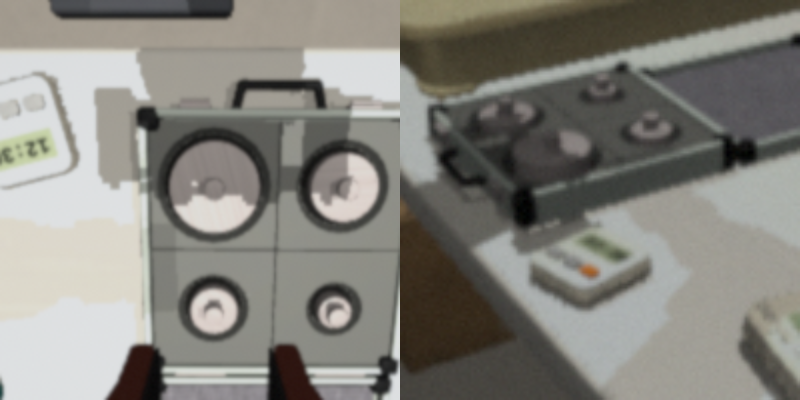

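All four weights sit centred, level and fully down in their own sockets, at (213,187), (343,187), (213,308) and (333,310) in the crop. The gripper is clear of everything.

```bash
python3 -c "
from h import *
print(sign_off())"
```

```text
the job is handed in; nothing more can be done
None
```

All four check weights are back in their own sockets, upright and fully down by the last camera check; the scale and timer were left alone, and I handed the job in about 34 s into the 106 s limit (no verdict came back).

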